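Fit a pan spindle in its bearing cup and rock it from stop to stop

ROBOT

A 7-joint arm with a two-finger parallel gripper is mounted at the origin on the work surface. World frame = base frame: x ahead of the robot, y to its left, z up, the work surface at z = 0. Lengths are in m, angles in rad, forces in N, time in s.
With the tool pointing down it reaches from about 0.35 to 0.9 m from the base axis. Payload 19.9 kg.
Tool frame: the origin (TCP) lies midway between the tips of the shut fingers; the grasp point (between the pads) lies 19 mm behind it; z points along the fingers, y is the direction in which the jaws open and shut (so a half turn about z gives the same grasp; the last joint's range is limited). The gripper opens to 85 mm and grips with 20 to 120 N. Pads are 22 mm wide; open, the fingers measure 114 mm over their backs; the gripper's body (76 mm by 85 mm) begins 54 mm behind the grasp point. The pads swing forward as they close: fully open they stand 13 mm farther back than shut.
Start: joints at [1.22, 0.417, -0.01, 1.614, 0.005, 1.111, -0.053], TCP at [0.191, -0.595, 0.231] pointing down, gripper open.
Joint ranges: [-2.81, 2.81], [-0.39, 2.02], [-1.27, 1.25], [0.06, 2.57], [-1.19, 4.33], [0.19, 2], [-2.82, 2.82]. Speed limits (rad/s): [1.89, 1.89, 2.39, 2.39, 3.01, 3.01, 3.01].

INTERFACE

Orientations are given as a 3x3 rotation matrix whose columns are the frame's x, y, z axes.
In Python, from workcell import arm gives the robot as it stands.
- The arm moves only by the shell command python3 -m jog 'ROWS' [FORCE]. ROWS is text: rows parted by semicolons, each of 7 numbers parted by spaces: the gripper command: -1 is fully open, 1 is shut, values between are in proportion, then the shift along the tool's x, y, z in units of 20 mm (1.0 is 20 mm), then the turn, a rotation vector about the tool's x, y, z in units of 0.1 rad (1.0 is 0.1 rad). A call has 1 to 20 rows; each row shifts and turns the commanded pose from where the row before left it, along the tool's axes as they then stand; what a row does not reach is not made up. A row lasts 1/8 s, in which the tool goes at most 62.5 mm and 10.7 degrees, less where a joint would pass 70% of its speed; a pose out of reach is approached as far as the arm can. A call with a number of a shift or a turn outside -1 to 1 is refused whole. A call with a gripper value outside its range is refused whole. The fingers move at their own pace and stop on an object; FORCE is the grip in N (left out, the last holds). Time passes only in rows, so rows that do not move let the fingers close. It gives the time, the measured TCP pose, the force and the opening at its end, in the units of the state.
- arm.get_state(): the state, without advancing time (a new reading comes with each control period).
- arm.capture(name): name is "scene" or "top" or "wrist"; returns (picture, depth): 384x512x3 uint8, red, green, blue; 384x512 float32, m along the optical axis (not along the pixel's ray), 0 where there is no reading.
- arm.camera_info(name): a dict with "intrinsics" (3x3 intrinsics, pixels), "world_to_cam" (4x4, takes a point from world to camera coordinates). Camera axes: x right, y up, looking along -z (the intrinsics and any distortion apply to the point x, -y, -z); pixel columns grow to the right and rows downward; lengths in m; the calibration is good to about 2 mm. A picture is of the moment at which its call begins: read the wrist's pose just before it. camera_info takes no time and is no camera call; for the wrist camera it gives the pose at the moment of the call.
- arm.close_job(): hands the job in, once; it reports no verdict.
The state is a dict: "time_s": time; "joint_positions": joint angles; "joint_vel": joint speeds; "tau": joint torques, N m; "eef_pos": TCP position; "ee_rot": TCP orientation; "contact_force": force on the tool from outside, world axes, zero at the start; "torque": the same for the moment, N m; "grip_width": finger opening in m.
Only numpy, scipy, OpenCV 4.12 (cv2) and the standard library are available. Lean on these libraries where they do the work, as an engineer would, in place of code of your own. Each camera call takes 0.05 s, during which the arm holds its last target. There are 200 camera calls.

TASK

Lower the pan spindle gently, bearing cone first, into the bearing cup of the housing until it sits fully home, with the spindle's stop dog midway between the housing's two stop lugs; don't drop it in or knock the bearing. Then check that it rocks free: keeping it in its seat, swing it anticlockwise (seen from above) up to the stop lug on that side, then clockwise up to the other. Leave it released and fully home with the dog midway again, and leave the other things on the bench alone.

Things in the scene. Friction and masses are not known exactly. Their poses are not given: they have to be found in the camera images.
- spindle: Loose pan spindle of a small robot, 81 mm tall, 0.6 to 0.9 kg, standing upright on the bench. Origin: centre of its underside, z up its axis, +x towards the stop dog. From below: steel roller bearing cone (z 0 to 23 mm), aluminium flange 72 mm in diameter (z 23 to 32), stop dog on the flange, shoulder lug on top (z 32 to 81).
- cone (a point): On the spindle axis, 17 mm above its underside: the bearing cone's wide end. The ring of rollers widens from 71 mm diameter at z = 2 mm to 88 mm at z = 17 mm (half-angle 28.8 degrees); below it a flat round foot 58 mm in diameter, on which the spindle stands.
- lug (a point): Middle of the spindle's shoulder lug, on its axis 60 mm above its underside. The lug is an upright aluminium plate 20 mm thick (flat faces at y = +-10 mm), 56 mm long along x, with a half-round top at 81 mm and a 26 mm bushed hole through its thickness. A good place to grip from above, fingers on the flat faces.
- dog (a point): Outer tip of the spindle's stop dog: a tongue 14 mm wide and 9 mm thick (z 23 to 32 mm) sticking out of the flange along the spindle's +x to 72 mm from the axis. This point is 27.5 mm above the underside.
- housing: Aluminium bearing housing bolted down, cannot move. Origin: centre of its underside, z up the bearing axis; +x points midway between its two stop lugs, +y left of that. Square foot 140 x 140 x 12 mm with four bolt heads (to 20 mm high), round body 116 mm in diameter, top face 50 mm high, three low ribs round the back (to 41 mm). The bearing cup is set in its top.
- seat (a point): Where the spindle's origin lies when fully home: on the housing axis, 35.25 mm above its underside; axes as the housing. The steel cup around it narrows from 85 mm diameter at the top face to 66 mm 17 mm lower and matches the cone. It is greased: the cone centres itself and turns easily (about 0.04 N m). The flange then stands 8 mm above the housing's top face.
- stop_left (a point): Top of the stop lug that ends the anticlockwise swing: an upright block 14 mm wide, 55 to 73 mm from the axis, top 66 mm above the housing's underside, 50 degrees anticlockwise of the housing's +x. The dog meets its flank when the spindle's x axis is about 35 degrees (0.61 rad) anticlockwise of the housing's.
- stop_right (a point): The same stop lug on the other side, 50 degrees clockwise of the housing's +x; it ends the clockwise swing at about 35 degrees. The dog must go down between the two lugs: with the cone home it lies 58 to 67 mm above the housing's underside, overlapping the lugs' tops in height.
- grease: Bystander: jar of grease, 72 mm in diameter, 75 mm tall, origin at the centre of its underside.
- driver: Bystander: black-handled screwdriver 190 mm long lying on the bench along its x axis, near its middle.
- locknut: Bystander: dark steel slotted locknut, 67 mm in diameter, 11 mm thick, lying flat; origin at the centre of its underside.
- psu: Bystander: small aluminium project box 110 x 90 x 45 mm with a knob and two terminals on top; origin at the centre of its underside.
Mind the look-alikes: they are no part of the job. What is shaped like the spindle but brown or pink is not meant.

How it is judged:
By the outcome, as a careful person would: the job done as asked, in the order asked, and still so for the second after the job is handed in, with the robot touching nothing.
It also fails if it takes over 45 s, if anything falls off the work surface, if the arm or the gripper's body presses on something with over 40 N, if the wrist force passes 120 N, or if a joint passes its speed limit or range.

## Working session

There is one attempt and no reset: what is moved stays moved. The work goes in short steps, Python scripts to look and compute and a shell command to move; the robot and the scene stay as the last step left them, time stands still between calls to the robot, and variables do not carry over. Pictures are saved under pics/ and viewed, about 8 in all and at most 12, crops included, and the job is handed in when it is done.

```bash
mkdir -p pics; ls; python3 - <<'E'
from workcell import arm
import cv2,numpy as np
s=arm.get_state(); print(s)
for n in("scene","top"):
    p,d=arm.capture(n); cv2.imwrite(f"pics/{n}0.png",p[:,:,::-1]); np.savez(f"pics/{n}0.npz",p=p,d=d,**arm.camera_info(n)); print(arm.camera_info(n))
E
```

```text
pics
{'time_s': 0.0, 'joint_positions': array([ 1.21949607,  0.4180169 , -0.01030476,  1.61419526,  0.00475037,
        1.11070399, -0.05299022]), 'joint_vel': array([ 0.00014891,  0.00042074, -0.00092475, -0.00127406, -0.00041883,
       -0.0008978 ,  0.00137912]), 'tau': array([ 1.70897279e-04, -8.64448571e+01,  6.79062009e-01, -4.34899056e+01,
        1.90669089e-02,  7.47222832e-03,  4.36679761e-05]), 'eef_pos': array([ 0.1904091 , -0.59490861,  0.23062463]), 'ee_rot': array([[ 9.52381608e-01,  3.04908176e-01, -5.27107284e-04],
       [ 3.04908600e-01, -9.52380874e-01,  1.18983485e-03],
       [-1.39216523e-04, -1.29389637e-03, -9.99999153e-01]]), 'contact_force': array([-0.19874445, -0.43927032,  0.26341187]), 'torque': array([ 0.01150067, -0.0015281 , -0.02350316]), 'grip_width': 0.08536663577475445}
{'intrinsics': array([[396.93597939,   0.        , 258.99469321],
       [  0.        , 396.93597939, 195.17448387],
       [  0.        ,   0.        ,   1.        ]]), 'world_to_cam': array([[-0.77428341,  0.63280787,  0.0062768 ,  0.48068299],
       [-0.4716163 , -0.58361142,  0.66104144,  0.2444462 ],
       [ 0.42197544,  0.50887317,  0.75032315, -1.53905998],
       [ 0.        ,  0.        ,  0.        ,  1.        ]])}
{'intrinsics': array([[465.38294126,   0.        , 256.94875054],
       [  0.        , 465.38294126, 187.62498686],
       [  0.        ,   0.        ,   1.        ]]), 'world_to_cam': array([[-0.01948143, -0.99970764, -0.01432134,  0.01967509],
       [ 0.98180802, -0.02183465,  0.1886167 , -0.61848532],
       [-0.18887426, -0.01038628,  0.98194635, -1.38526152],
       [ 0.        ,  0.        ,  0.        ,  1.        ]])}
```

View pics/top0.png

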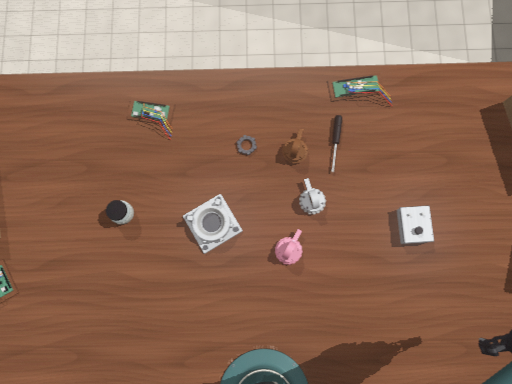

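View pics/scene0.png

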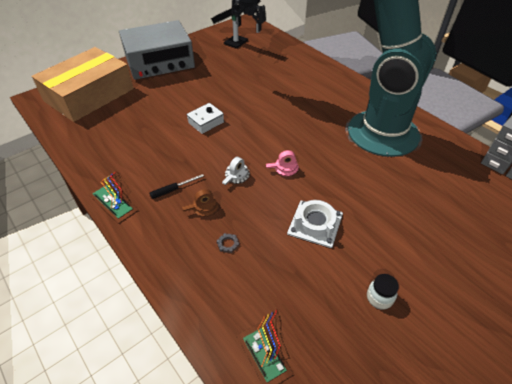

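Spindle candidates in the top view are brown (296,151), pink (289,250) and bare metal (313,200). The steel/aluminium one at (313,200) fits; the housing is at (212,223). One enlarged crop will confirm this, and I'll measure from depth.

```bash
cat > h.py <<'E'
import numpy as np,cv2
def cloud(d,info):
    K=info["intrinsics"];W=np.linalg.inv(info["world_to_cam"])
    v,u=np.indices(d.shape); z=d
    P=np.stack([(u-K[0,2])/K[0,0]*z,-(v-K[1,2])/K[1,1]*z,-z],-1)
    return P@W[:3,:3].T+W[:3,3]
def proj(p,info):
    K=info["intrinsics"];c=info["world_to_cam"]@np.append(p,1)
    return K[0,0]*c[0]/-c[2]+K[0,2],K[1,1]*-c[1]/-c[2]+K[1,2]
E
python3 - <<'E'
from h import *
f=dict(np.load("pics/top0.npz")); P=cloud(f["d"],f)
for n,(u,v),r in(("spindle",(313,200),24),("housing",(212,223),34),("jar",(120,212),16)):
    Q=P[v-r:v+r,u-r:u+r].reshape(-1,3)
    print(n)
    for lo,hi in((.015,.04),(.045,.056),(.05,.09),(.06,.09)):
        q=Q[(Q[:,2]>lo)&(Q[:,2]<hi)]
        if len(q)>3: (c,wh,a)=cv2.minAreaRect((q[:,:2]*1000).astype(np.float32)); print(lo,hi,len(q),q.mean(0).round(4),np.round(c,1),np.round(wh,1),round(a,1))
print(np.median(P[300:330,100:200,2]))
a=cv2.resize(f["p"][165:235,280:345],None,fx=6,fy=6,interpolation=cv2.INTER_CUBIC)
b=cv2.resize(f["p"][188:258,178:248],None,fx=6,fy=6,interpolation=cv2.INTER_CUBIC)
cv2.imwrite("pics/crop1.png",np.hstack([a,b])[:,:,::-1])
E
```

```text
spindle
0.015 0.04 395 [ 0.5851 -0.1608  0.029 ] [ 589.6 -156.9] [103.   80.9] 44.4
0.045 0.056 12 [ 0.5712 -0.1604  0.0513] [ 576.3 -157.6] [56.4 13. ] 30.2
0.05 0.09 139 [ 0.5786 -0.1647  0.0725] [ 580.7 -165. ] [55.9 20.5] 15.7
0.06 0.09 124 [ 0.5793 -0.165   0.0747] [ 580.8 -165. ] [53.2 20.5] 15.7
housing
0.015 0.04 642 [0.515 0.152 0.026] [517.2 153.1] [137.1 137.2] 29.1
0.045 0.056 534 [0.5181 0.1528 0.0498] [517.6 153.1] [114.6 115.2] 20.5
0.05 0.09 307 [0.5243 0.1557 0.0549] [518.9 151.8] [111.8 117.2] 32.7
0.06 0.09 56 [0.5526 0.1754 0.0652] [553.4 174. ] [ 19.4 117.3] 30.0
jar
0.015 0.04 65 [0.5474 0.4151 0.0285] [548.5 420.4] [29.8 69.9] 66.6
0.045 0.056 63 [0.5497 0.423  0.0495] [551.7 430.8] [48.1 67.5] 59.8
0.05 0.09 387 [0.5559 0.4382 0.072 ] [557.6 439.7] [64.1 64.1] 74.9
0.06 0.09 353 [0.5566 0.4399 0.0739] [557.8 441.1] [62.3 61. ] 28.0
-4.2216582589515994e-05
```

View pics/crop1.png

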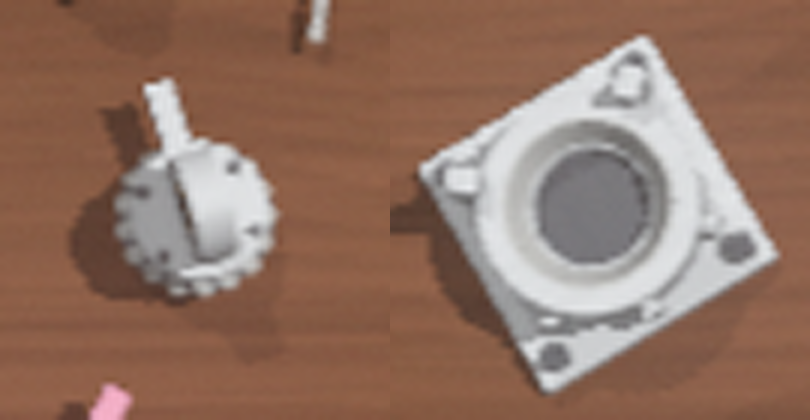

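The crop confirms the bare-metal spindle, with its dog towards +x (yaw about 16°) at (0.580,-0.165). The housing is at (0.517,0.153), yaw about 30°. The tool's x is already at about 18°, so I'll move above the spindle.

```bash
python3 -m jog '-1 0.5 -0.29 0 0 0 0;-1 1 -0.58 0 0 0 0;-1 1 -0.58 0 0 0 0;-1 1 -0.58 0 0 0 0;-1 1 -0.58 0 0 0 0;-1 1 -0.58 0 0 0 0;-1 1 -0.58 0 0 0 0;-1 1 -0.58 0 0 0 0;-1 1 -0.58 0 0 0 0;-1 1 -0.58 0 0 0 0;-1 1 -0.58 0 0 0 0;-1 1 -0.58 0 0 0 0;-1 1 -0.58 0 0 0 0;-1 1 -0.58 0 0 0 0;-1 1 -0.58 0 0 0 0;-1 1 -0.58 0 0 0 0;-1 1 -0.58 0 0 0 0;-1 1 -0.58 0 0 0 0;-1 1 -0.58 0 0 0 0;-1 1 -0.58 0 0 0 0' 50
python3 -m jog '-1 1 -0.58 0 0 0 0;-1 1 -0.58 0 0 0 0;-1 1 -0.58 0 0 0 0;-1 1 -0.58 0 0 0 0;-1 1 -0.58 0 0 0 0;-1 0.5 -0.3 0 0 0 -0.2;-1 0 0 0 0 0 0;-1 0 0 0 0 0 0'
cat > look.py <<'E'
import sys
from workcell import arm
from h import *
n=sys.argv[1]; s=arm.get_state(); info=arm.camera_info("wrist"); p,d=arm.capture("wrist")
cv2.imwrite(f"pics/{n}.png",p[:,:,::-1]); np.savez(f"pics/{n}.npz",p=p,d=d,**info)
print(s["time_s"],s["eef_pos"],s["ee_rot"].round(4).tolist(),s["joint_positions"].round(2))
W=np.linalg.inv(info["world_to_cam"]); print("cam",W[:3,3].round(3))
P=cloud(d,info); P=P[d>0]
cx,cy,r=map(float,sys.argv[2:5])
P=P[np.hypot(P[:,0]-cx,P[:,1]-cy)<r]
for lo,hi in map(lambda a:map(float,a.split(",")),sys.argv[5:]):
    q=P[(P[:,2]>lo)&(P[:,2]<hi)]
    if len(q)>5:
        c,wh,a=cv2.minAreaRect((q[:,:2]*1000).astype(np.float32)); cc,rr=cv2.minEnclosingCircle((q[:,:2]*1000).astype(np.float32))
        print(lo,hi,len(q),q.mean(0).round(4),"rect",np.round(c,1),np.round(wh,1),round(a,1),"circ",np.round(cc,1),round(rr,1))
E
python3 look.py w1 .58 -.165 .08 .015,.04 .028,.034 .05,.09 .06,.09 .07,.09
```

```text
time_s: 2.6
eef_pos: [0.4936, -0.2585, 0.2314]
ee_rot: [[0.952, 0.306, 0.0], [0.306, -0.952, 0.0], [0.0, -0.0, -1.0]]
contact_force: [-0.4, 0.2, -0.4]
grip_width: 0.0855
time_s: 3.6
eef_pos: [0.5777, -0.167, 0.2313]
ee_rot: [[0.946, 0.323, -0.0], [0.323, -0.946, -0.0], [-0.0, 0.0, -1.0]]
contact_force: [0.1, -0.9, 0.0]
grip_width: 0.0852
3.6 [ 0.57771708 -0.16698645  0.23127421] [[0.9464, 0.3231, -0.0003], [0.3231, -0.9464, -0.0003], [-0.0004, 0.0002, -1.0]] [ 0.44  0.39 -0.27  1.67  0.12  1.1  -1.11]
cam [ 0.639 -0.146  0.373]
0.015 0.04 2749 [ 0.5944 -0.1627  0.0289] rect [ 590.6 -157.8] [105.2  83.1] 45.0 circ [ 596.7 -160.5] 56.5
0.028 0.034 2210 [ 0.5947 -0.163   0.0313] rect [ 594.8 -156.6] [102.8  70.7] 39.7 circ [ 600.2 -160.8] 53.2
0.05 0.09 1002 [ 0.5865 -0.1655  0.0745] rect [ 582.9 -166.4] [54.9 20.4] 16.0 circ [ 583.3 -166.6] 28.3
0.06 0.09 963 [ 0.5857 -0.1657  0.0753] rect [ 582.9 -166.5] [52.9 20.4] 16.4 circ [ 583.1 -166.1] 27.3
0.07 0.09 789 [ 0.5839 -0.1664  0.0773] rect [ 582.2 -166.8] [43.4 19.9] 15.1 circ [ 582.3 -166.2] 23.0
```

View pics/w1.png

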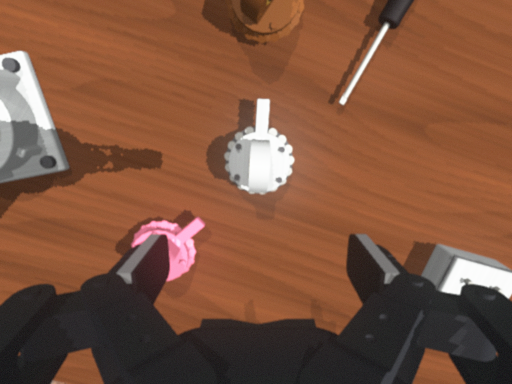

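View 4: the spindle is at (260,165) with its dog up at (262,105), clear of the brown and pink ones. The lug measures 55x20 mm at z≈0.08, as it should. Now descending and gripping.

```bash
python3 -m jog '-1 0.2 0 0.5 0 0 0.5;-1 0 0 1 0 0 0;-1 0 0 1 0 0 0;-1 0 0 1 0 0 0;-1 0 0 1 0 0 0;-1 0 0 1 0 0 0;-1 0 0 1 0 0 0;-1 0 0 1 0 0 0;-1 0 0 1 0 0 0;-1 0 0 0.6 0 0 0;-1 0 0 0.4 0 0 0;-1 0 0 0 0 0 0;0.3 0 0 0 0 0 0;0.3 0 0 0 0 0 0;0.3 0 0 0 0 0 0;0.3 0 0 0 0 0 0' 40
python3 -m jog '1 0 0 0 0 0 0;1 0 0 0 0 0 0;1 0 0 0 0 0 0;1 0 0 0 0 0 0' 60
```

```text
time_s: 5.65
eef_pos: [0.5821, -0.1651, 0.0414]
ee_rot: [[0.961, 0.276, 0.0], [0.276, -0.961, 0.0], [0.0, 0.0, -1.0]]
contact_force: [-0.5, -0.9, 0.1]
grip_width: 0.0295
time_s: 6.15
eef_pos: [0.5822, -0.1654, 0.0414]
ee_rot: [[0.961, 0.276, 0.0], [0.276, -0.961, -0.0], [0.0, 0.0, -1.0]]
contact_force: [2.6, -4.0, -0.4]
grip_width: 0.0192
```

```bash
python3 -m jog '1 0 0 -0.3 0 0 0;1 0 0 -0.6 0 0 0;1 0 0 -1 0 0 0;1 0 0 -1 0 0 0;1 0 0 -1 0 0 0;1 0 0 -1 0 0 0;1 0 -0.3 -0.6 0 0 0;1 0 -0.7 0 0 0 0;1 0.1 -1 0 0 0 0;1 0.1 -1 0 0 0 0;1 0.1 -1 0 0 0 0;1 0.1 -1 0 0 0 0;1 0.1 -1 0 0 0 0;1 0.1 -1 0 0 0 0;1 0.1 -1 0 0 0 0;1 0.1 -1 0 0 0 0;1 0.1 -1 0 0 0 0;1 0.1 -1 0 0 0 0;1 0.1 -1 0 0 0 0;1 0.1 -1 0 0 0 0' 
python3 -m jog '1 0.1 -1 0 0 0 0;1 0 -1 0 0 0 0;1 0 -0.7 0 0 0 0;1 0 -0.4 0 0 0 -0.44;1 0 -0.1 0 0 0 -0.7;1 0 0 0 0 0 -0.7;1 0 0 0 0 0 -0.6;1 0 0 0 0 0 0;1 0 0 0 0 0 0;1 0 0 0 0 0 0'
python3 look.py w2 .5175 .153 .1 .045,.054 .06,.068 .13,.146 .155,.19
```

```text
time_s: 8.65
eef_pos: [0.533, 0.0927, 0.1513]
ee_rot: [[0.961, 0.276, 0.0], [0.276, -0.961, 0.0], [0.0, -0.0, -1.0]]
contact_force: [0.7, -0.0, -7.6]
grip_width: 0.0193
time_s: 9.9
eef_pos: [0.5175, 0.1534, 0.1513]
ee_rot: [[0.866, 0.5, -0.0], [0.5, -0.866, -0.0], [-0.0, 0.0, -1.0]]
contact_force: [-0.5, -0.6, -7.5]
grip_width: 0.0196
9.9 [0.51748714 0.15337779 0.15130298] [[0.8662, 0.4996, -0.0], [0.4996, -0.8662, -0.0], [-0.0, 0.0, -1.0]] [-0.    0.39 -0.42  1.89  0.2   0.9  -1.56]
cam [0.574 0.186 0.293]
0.045 0.054 3122 [0.5465 0.1668 0.0492] rect [539.1 163.3] [ 67.3 115.5] 28.5 circ [532.5 160.1] 62.4
0.06 0.068 886 [0.5548 0.1729 0.0648] rect [554.6 172.6] [ 20.4 117.8] 29.7 circ [555.6 173.3] 58.9
0.13 0.146 6868 [0.5406 0.1661 0.1414] rect [542.3 167.5] [86.  71.3] 30.2 circ [536.9 164.7] 49.2
0.155 0.19 6827 [0.5262 0.1583 0.1809] rect [521.5 154.6] [51.4 42.5] 55.5 circ [519.9 154.8] 27.0
```

View pics/w2.png

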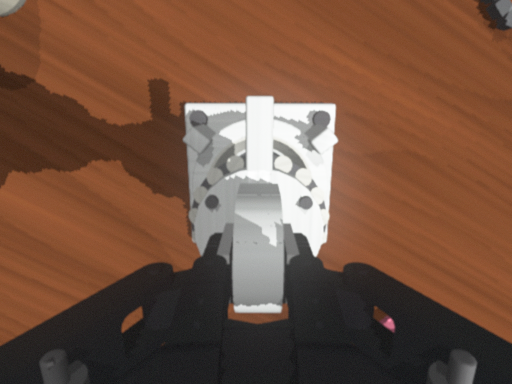

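View 5: the held spindle's dog is at (260,130), pointing midway between the lugs at (200,135) and (320,135). I'll fit both in this one image to get the relative offset.

```bash
cat > fit.py <<'E'
import sys
from h import *
from scipy.optimize import least_squares
def edge(Q,c,R,excl=None):
    c=np.array(c)
    for _ in range(4):
        v=Q-c;r=np.hypot(*v.T);a=np.degrees(np.arctan2(v[:,1],v[:,0]));E=[]
        for b in range(-180,180,4):
            m=(a>=b)&(a<b+4)&(r<R+.004)
            if excl and abs((b+2-excl[0]+180)%360-180)<excl[1]: continue
            if m.sum()>3:
                k=np.argmax(r[m])
                if r[m][k]>R-.004: E.append(Q[m][k])
        E=np.array(E)
        s=least_squares(lambda x:np.hypot(*(E-x).T)-R,c,loss="soft_l1",f_scale=.0007);c=s.x
    return c,len(E),np.std(s.fun)
if __name__=="__main__":
    f=dict(np.load(f"pics/{sys.argv[1]}.npz"));zf=float(sys.argv[2])
    P=cloud(f["d"],f)[f["d"]>0];c0=(.518,.153)
    P=P[np.hypot(P[:,0]-c0[0],P[:,1]-c0[1])<.1]
    z=P[:,2];X=P[:,:2]
    print("body",edge(X[(z>.047)&(z<.053)],c0,.058))
    L=X[(z>.063)&(z<.068)&(np.hypot(*(X-c0).T)>.05)]
    lat=(L-c0)@[-.5,.866]
    a,b=[np.array(cv2.minAreaRect((L[m]*1000).astype(np.float32))[0]) for m in(lat>.025,lat<-.025)]
    d=a-b;y=np.arctan2(-d[0],d[1]);m=(a+b)/2
    print("lugs",a,b,np.linalg.norm(d),"yaw",np.degrees(y),"axis",m-41.1*np.array([np.cos(y),np.sin(y)]))
    S=X[(z>zf-.004)&(z<zf+.004)]
    c,n,e=edge(S,c0,.036,(30,16));print("flange",c,n,e)
    D=S[(np.hypot(*(S-c).T)>.042)&(np.hypot(*(S-c).T)<.08)&((S-c)@[.866,.5]>.04)]
    r=cv2.minAreaRect((D*1000).astype(np.float32));dc=np.array(r[0])-c*1000
    print("dog",r,np.degrees(np.arctan2(dc[1],dc[0])),np.linalg.norm(dc),"tip",((D-c)@[.866,.5]).max())
E
python3 fit.py w2 .142
```

```text
body (array([0.51853375, 0.15226209]), 44, np.float64(0.0012288083582635946))
lugs [530.14624023 215.24067688] [578.81201172 130.36140442] 97.84093319090671 yaw 29.82792557801244 axis [518.82392539 152.35803032]
flange [0.5169905 0.1527667] 50 0.00029099740300030677
dog ((566.413330078125, 180.9171142578125), (30.732093811035156, 14.067338943481445), 29.547447204589844) 29.665110460506668 56.8776053157797 tip 0.07225647916256957
```

Offset is about +1.7/-0.5 mm in world, yaw within 0.2°. I'll correct it and lower to about 10 mm above home.

```bash
python3 -m jog '1 0.06 0.06 0.4 0 0 0;1 0 0 0.8 0 0 0;1 0 0 0.8 0 0 0;1 0 0 0.6 0 0 0;1 0 0 0.4 0 0 0;1 0 0 0.2 0 0 0;1 0 0 0 0 0 0;1 0 0 0 0 0 0'
python3 look.py w3 .5185 .1525 .1 .06,.07; python3 fit.py w3 .078
```

```text
time_s: 10.95
eef_pos: [0.5194, 0.1531, 0.0877]
ee_rot: [[0.866, 0.5, 0.001], [0.5, -0.866, 0.0], [0.001, 0.0, -1.0]]
contact_force: [-0.2, -0.0, -7.5]
grip_width: 0.0193
10.95 [0.5193625  0.15308153 0.08769347] [[0.866, 0.5001, 0.0006], [0.5001, -0.866, 0.0002], [0.0007, 0.0001, -1.0]] [-0.03  0.48 -0.39  1.93  0.25  0.78 -1.61]
cam [0.575 0.185 0.23 ]
0.06 0.07 3530 [0.5469 0.1682 0.0636] rect [534.8 161.8] [ 65.2 118.1] 29.9 circ [546.  168.3] 60.0
body (array([0.51850976, 0.15221498]), 62, np.float64(0.001066990076499151))
lugs [530.18768311 215.11494446] [578.65612793 130.31884766] 97.6707129926439 yaw 29.751773742981232 axis [518.73956563 152.3212931 ]
flange [0.51889599 0.15247797] 50 0.0002823012598897577
dog ((568.28759765625, 180.67320251464844), (30.734760284423828, 13.998844146728516), 29.663978576660156) 29.71991754139908 56.8726823757901 tip 0.07224331325275345
```

Aligned within 0.4 mm and 0.1°. Lowering slowly to contact.

```bash
python3 -m jog '1 0 0 0.15 0 0 0;1 0 0 0.15 0 0 0;1 0 0 0.08 0 0 0;1 0 0 0.04 0 0 0;1 0 0 0.04 0 0 0;1 0 0 0 0 0 0'
python3 -m jog '1 0 0 0.025 0 0 0;1 0 0 0.025 0 0 0;1 0 0 0 0 0 0;1 0 0 0 0 0 0'
```

```text
time_s: 11.75
eef_pos: [0.5191, 0.153, 0.0781]
ee_rot: [[0.866, 0.5, -0.0], [0.5, -0.866, 0.0], [-0.0, -0.0, -1.0]]
contact_force: [-0.6, 0.1, -9.0]
grip_width: 0.0192
time_s: 12.25
eef_pos: [0.5191, 0.153, 0.0771]
ee_rot: [[0.866, 0.5, -0.0], [0.5, -0.866, 0.0], [0.0, -0.0, -1.0]]
contact_force: [0.7, -0.2, -7.5]
grip_width: 0.0195
```

```bash
python3 -m jog '1 0 0 0.02 0 0 0;1 0 0 0.02 0 0 0;1 0 0 0 0 0 0;1 0 0 0 0 0 0'
python3 -m jog '1 0 0 0.02 0 0 0;1 0 0 0.02 0 0 0;1 0 0 0 0 0 0;1 0 0 0 0 0 0'
```

```text
time_s: 12.75
eef_pos: [0.519, 0.1528, 0.0763]
ee_rot: [[0.866, 0.5, -0.0], [0.5, -0.866, -0.0], [-0.0, 0.0, -1.0]]
contact_force: [-3.6, -3.4, -2.7]
grip_width: 0.0191
time_s: 13.25
eef_pos: [0.519, 0.1528, 0.0762]
ee_rot: [[0.866, 0.5, -0.0], [0.5, -0.866, -0.001], [-0.0, 0.0, -1.0]]
contact_force: [-9.1, -5.5, 13.4]
grip_width: 0.0191
```

Seated: the height stops falling at 0.0762 and the load builds to about 20 N. I'll ease the side load, then swing anticlockwise.

```bash
cat > st.py <<'E'
from workcell import arm
import numpy as np
s=arm.get_state();R=s["ee_rot"]
print(s["time_s"],s["eef_pos"].round(4),"yaw",np.degrees(np.arctan2(R[1,0],R[0,0])).round(2),"F",s["contact_force"].round(1),"Ftool",(R.T@s["contact_force"]).round(1),"M",s["torque"].round(2))
E
python3 -m jog '1 -0.02 0 -0.005 0 0 0;1 0 0 0 0 0 0' ; python3 st.py
python3 -m jog '1 0 0 0 0 0 -0.2;1 0 0 0 0 0 -0.5;1 0 0 0 0 0 -0.6;1 0 0 0 0 0 -0.6;1 0 0 0 0 0 -0.6;1 0 0 0 0 0 -0.6;1 0 0 0 0 0 -0.6;1 0 0 0 0 0 -0.6;1 0 0 0 0 0 -0.6;1 0 0 0 0 0 -0.4;1 0 0 0 0 0 -0.2;1 0 0 0 0 0 0' ; python3 st.py
```

```text
time_s: 13.5
eef_pos: [0.519, 0.1528, 0.0762]
ee_rot: [[0.866, 0.5, 0.001], [0.5, -0.866, -0.0], [0.001, 0.0, -1.0]]
contact_force: [-4.8, -3.7, 7.2]
grip_width: 0.0194
13.5 [0.519  0.1528 0.0762] yaw 30.01 F [-4.8 -3.7  7.2] Ftool [-6.   0.8 -7.2] M [-0.87  1.22  0.02]
time_s: 15.0
eef_pos: [0.519, 0.1526, 0.0762]
ee_rot: [[0.477, 0.879, 0.0], [0.879, -0.477, -0.0], [-0.0, 0.001, -1.0]]
contact_force: [-5.2, -6.0, 8.7]
grip_width: 0.0193
15.0 [0.519  0.1526 0.0762] yaw 61.52 F [-5.2 -6.   8.7] Ftool [-7.7 -1.7 -8.7] M [-1.16  1.32 -0.07]
```

```bash
python3 -m jog '1 0 0 0 0 0 -0.15;1 0 0 0 0 0 -0.15;1 0 0 0 0 0 -0.1;1 0 0 0 0 0 -0.1;1 0 0 0 0 0 0;1 0 0 0 0 0 0' ; python3 st.py
python3 -m jog '1 0 0 0 0 0 -0.1;1 0 0 0 0 0 -0.1;1 0 0 0 0 0 -0.1;1 0 0 0 0 0 0;1 0 0 0 0 0 0' >/dev/null; python3 st.py
```

```text
time_s: 15.75
eef_pos: [0.519, 0.1525, 0.0762]
ee_rot: [[0.433, 0.902, 0.0], [0.902, -0.433, -0.0], [-0.0, 0.001, -1.0]]
contact_force: [-5.7, -4.3, 9.1]
grip_width: 0.0195
15.75 [0.519  0.1525 0.0762] yaw 64.36 F [-5.7 -4.3  9.1] Ftool [-6.3 -3.2 -9.1] M [-1.2   1.27 -0.09]
16.375 [0.519  0.1526 0.0762] yaw 66.08 F [-5.5 -5.   7.4] Ftool [-6.8 -2.9 -7.4] M [-1.22  1.34 -0.25]
```

```bash
python3 -m jog '1 0 0 0 0 0 -0.1;1 0 0 0 0 0 0;1 0 0 0 0 0 0' >/dev/null; python3 st.py
sed -i 's/c0,.036,(30,16))/c0,.036,(float(sys.argv[3]) if len(sys.argv)>3 else 30,16))/; s/@\[.866,.5\]>.04)\]/@[np.cos(T),np.sin(T)]>.04)\&(np.abs((S-c)@[-np.sin(T),np.cos(T)])<.009)]/; s/^    S=X/    T=np.radians(float(sys.argv[3]) if len(sys.argv)>3 else 30)\n    S=X/' fit.py
python3 look.py w4 .5185 .1525 .1 >/dev/null; python3 fit.py w4 .0675 65
```

```text
16.75 [0.5191 0.1525 0.0762] yaw 66.62 F [-4.7 -4.9  8.7] Ftool [-6.4 -2.4 -8.7] M [-1.18  1.26 -0.59]
body (array([0.51844286, 0.15216178]), 61, np.float64(0.001141667096052782))
lugs [535.94946289 211.32987976] [578.53259277 130.58518982] 91.28541999876164 yaw 27.80626518787622 axis [520.88684601 151.78506849]
flange [0.51841382 0.15206558] 49 0.000305248649226286
dog ((541.2567749023438, 204.22817993164062), (30.60848045349121, 14.81783676147461), 66.00559997558594) 66.35051321649078 56.94503406824868 tip 0.061726959569914044
```

View pics/w4.png

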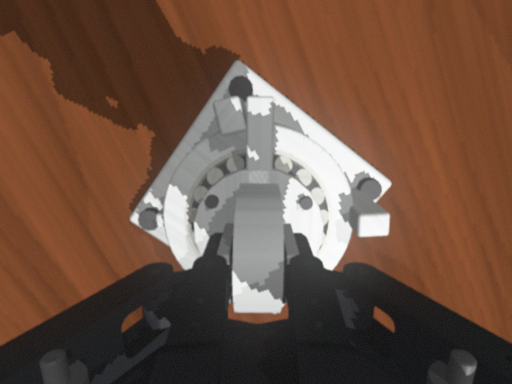

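View 6: the dog (260,125) lies against the left lug (230,115), with torque rising to 0.6 N m: contact. Now clockwise to the other lug.

```bash
python3 -m jog '1 0 0 0 0 0 0.2;1 0 0 0 0 0 0.5;1 0 0 0 0 0 0.7;1 0 0 0 0 0 0.8;1 0 0 0 0 0 0.8;1 0 0 0 0 0 0.8;1 0 0 0 0 0 0.8;1 0 0 0 0 0 0.8;1 0 0 0 0 0 0.8;1 0 0 0 0 0 0.8;1 0 0 0 0 0 0.8;1 0 0 0 0 0 0.8;1 0 0 0 0 0 0.8;1 0 0 0 0 0 0.8;1 0 0 0 0 0 0.7;1 0 0 0 0 0 0.5;1 0 0 0 0 0 0.3;1 0 0 0 0 0 0.1;1 0 0 0 0 0 0;1 0 0 0 0 0 0' >/dev/null; python3 st.py
```

```text
19.3 [0.5191 0.153  0.0762] yaw -0.92 F [-3.1 -3.3  6.2] Ftool [-3.   3.4 -6.2] M [-0.69  1.06  0.08]
```

```bash
python3 -m jog '1 0 0 0 0 0 0.2;1 0 0 0 0 0 0.2;1 0 0 0 0 0 0.15;1 0 0 0 0 0 0.15;1 0 0 0 0 0 0.1;1 0 0 0 0 0 0;1 0 0 0 0 0 0' >/dev/null; python3 st.py
python3 -m jog '1 0 0 0 0 0 0.1;1 0 0 0 0 0 0.1;1 0 0 0 0 0 0;1 0 0 0 0 0 0' >/dev/null; python3 st.py
```

```text
20.175 [0.5191 0.153  0.0762] yaw -5.5 F [-4.2 -2.3  5.6] Ftool [-3.9  2.7 -5.6] M [-0.6   0.97  0.08]
20.675 [0.5192 0.1531 0.0763] yaw -6.59 F [-3.4 -3.2  6.8] Ftool [-3.   3.6 -6.8] M [-0.73  0.83  0.81]
```

Firm contact with the right lug (0.8 N m at -6.6°). The midpoint of the two contacts is about 30.1°, so I'll return there and look.

```bash
python3 -m jog '1 0 0 0 0 0 -0.2;1 0 0 0 0 0 -0.5;1 0 0 0 0 0 -0.7;1 0 0 0 0 0 -0.8;1 0 0 0 0 0 -0.8;1 0 0 0 0 0 -0.8;1 0 0 0 0 0 -0.8;1 0 0 0 0 0 -0.8;1 0 0 0 0 0 -0.5;1 0 0 0 0 0 -0.3;1 0 0 0 0 0 -0.2;1 0 0 0 0 0 0;1 0 0 0 0 0 0' >/dev/null; python3 st.py; python3 look.py w5 .5185 .1525 .1 .066,.07 ; python3 fit.py w5 .0675 30
```

```text
22.3 [0.519  0.1528 0.0762] yaw 30.0 F [-5.3 -3.8  7.1] Ftool [-6.5  0.6 -7.1] M [-0.82  1.29 -0.03]
22.3 [0.51899941 0.15280662 0.07620411] [[0.866, 0.5001, 0.0006], [0.5001, -0.866, -0.0], [0.0005, 0.0003, -1.0]] [-0.04  0.5  -0.38  1.93  0.26  0.75 -1.62]
cam [0.575 0.185 0.218]
0.066 0.07 4590 [0.5421 0.1632 0.0667] rect [544.5 158.9] [ 92.9 104.5] 54.5 circ [548.  169.6] 58.0
body (array([0.51853028, 0.1521684 ]), 60, np.float64(0.0010873793999755827))
lugs [530.09313965 215.11598206] [578.85516357 130.51509094] 97.6475588762962 yaw 29.95816740049139 axis [518.86551311 152.29152948]
flange [0.51844434 0.15213729] 50 0.00030021786116031556
dog ((567.7360229492188, 180.18162536621094), (30.196266174316406, 14.004302024841309), 29.787519454956055) 29.63756804507601 56.71115597722373 tip 0.07179733456246248
```

Dog at 29.6°–29.8° against housing 29.8°–30.0°. Releasing.

```bash
python3 -m jog '1 -0.015 0 -0.02 0 0 0;1 0 0 0 0 0 0;0.5 0 0 0 0 0 0;0.4 0 0 0 0 0 0;0.2 0 0 0 0 0 0;0 0 0 0 0 0 0;0 0 0 0 0 0 0;0 0 0 0 0 0 0' 20; python3 st.py
```

```text
time_s: 23.35
eef_pos: [0.5185, 0.1527, 0.076]
ee_rot: [[0.866, 0.5, -0.0], [0.5, -0.866, 0.0], [-0.0, -0.0, -1.0]]
contact_force: [0.6, -0.2, -0.1]
grip_width: 0.0427
23.35 [0.5185 0.1527 0.076 ] yaw 30.01 F [ 0.6 -0.2 -0.1] Ftool [0.4 0.5 0.1] M [ 0.   -0.02 -0.01]
```

```bash
python3 -m jog '-0.3 0 0 -0.2 0 0 0;-0.3 0 0 -0.5 0 0 0;-0.3 0 0 -1 0 0 0;-0.3 0 0 -1 0 0 0;-0.3 0 0 -1 0 0 0;-0.3 0 0 -1 0 0 0;-0.3 0 0 -1 0 0 0;-0.3 0 0 -0.5 0 0 0;-0.3 0 0 0 0 0 0;-0.3 0 0 0 0 0 0' >/dev/null
python3 look.py w6 .5185 .1525 .1 .065,.069 .1,.125 .112,.125; python3 fit.py w6 .0675 30
```

```text
24.6 [0.51819988 0.15253499 0.1993854 ] [[0.8659, 0.5002, -0.0009], [0.5002, -0.8659, -0.0001], [-0.0008, -0.0003, -1.0]] [ 0.01  0.33 -0.43  1.85  0.16  1.   -1.53]
cam [0.575 0.185 0.341]
0.065 0.069 3455 [0.5328 0.1603 0.0663] rect [533.3 171.5] [102.5 106.7] 5.4 circ [541.9 165.8] 60.8
0.1 0.125 1403 [0.522  0.1544 0.1112] rect [519.  152.7] [50.4 19.8] 29.7 circ [518.9 152.8] 26.4
0.112 0.125 772 [0.5193 0.1527 0.1143] rect [519.3 152.7] [30.  19.4] 29.4 circ [518.8 152.6] 16.3
body (array([0.51890439, 0.15252101]), 87, np.float64(0.0008676331347136551))
lugs [530.04937744 215.20495605] [578.92114258 130.61604309] 97.69203459846302 yaw 30.01743860624275 axis [518.89787218 152.3496672 ]
flange [0.51894503 0.15245536] 73 0.00028149651895235895
dog ((568.3001708984375, 180.56997680664062), (30.00078010559082, 13.746513366699219), 29.817630767822266) 29.667530915273485 56.80106756373488 tip 0.07178638346647206
```

View pics/w6.png

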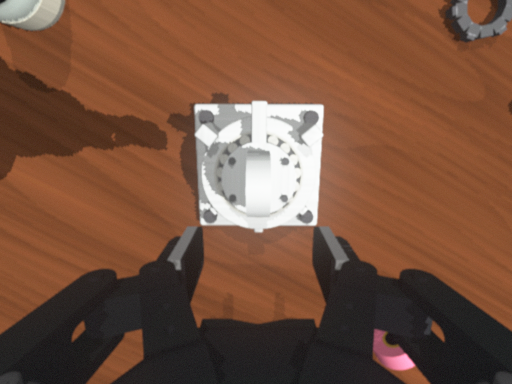

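View 7: the spindle sits in the housing at (260,175) with the dog at (260,120), midway between the lugs. The gripper is clear and the spindle axis is on the housing axis within 0.1 mm.

```bash
python3 - <<'E'
from h import *
f=dict(np.load("pics/w6.npz"));P=cloud(f["d"],f)[f["d"]>0];r=np.hypot(P[:,0]-.5189,P[:,1]-.1524)
m=(r>.022)&(r<.033)&(P[:,2]>.05)&(P[:,2]<.075);print("flange top z",np.median(P[m,2]),"lug top",np.percentile(P[(r<.03),2],99.5))
from workcell import arm
print(arm.close_job())
E
```

```text
flange top z 0.06644776343649494 lug top 0.30018947114282807
the job is handed in; nothing more can be done
None
```

The spindle is seated in the housing with its dog midway between the stop lugs. It swung freely to both lugs, and I handed the job in after about 25 s of the 45 s.

- **Lowering in:** I gripped the bare-metal spindle by its shoulder lug and lined it up over the cup to within 0.4 mm and 0.1°. I then lowered it in about 1 mm steps until the height stopped falling and the load built up. The press on the seat peaked at about 21 N.
- **Rocking:** The swing took about 0.1 N m at most between the stops. Anticlockwise it met the left lug about 36° from the middle, at 0.6 N m. Clockwise it met the right lug about 36° the other way, at 0.8 N m. The tool height stayed within 0.1 mm throughout.
- **Final state:** The gripper is open and clear. The spindle axis is within about 0.1 mm of the housing axis, and the dog is at 29.7–29.8° against the housing's 30.0°. The flange top reads 66.4 mm high against 67.25 mm nominal, within the 2 mm calibration, and matches a fully home seat.

**Failed check:** my last lug-top height reading (0.30 m) was useless because it caught the gripper itself. The top of the lug had already read about 114 mm on average, against 116 mm expected at its crown. I did not take a final picture of the bystanders; the arm only passed well above them.

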